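# Press the square into the stage corner and hold it

## Robot

A 6-joint arm with a two-finger parallel gripper is mounted at the origin on the work surface. World frame = base frame: x ahead of the robot, y to its left, z up, the work surface at z = 0. Lengths are in m, angles in rad, forces in N, time in s.
With the tool pointing down it reaches from about 0.35 to 0.775 m from the base axis. Payload 5.5 kg.
Tool frame: the origin (TCP) lies midway between the tips of the shut fingers; the grasp point (between the pads) lies 19 mm behind it; z points along the fingers, y is the line along which they close (so a half turn about z gives the same grasp; the last joint's range is limited). The gripper opens to 85 mm and grips with 20 to 120 N. Pads are 22 mm wide; open, the fingers measure 114 mm over their backs; the gripper's body (76 mm by 85 mm) begins 54 mm behind the grasp point. The pads swing forward as they close: fully open they stand 13 mm farther back than shut.
Start: joints at [-0.14, 0.313, 0.046, 1.304, 0, 1.431], TCP at [0.575, -0, 0.231] pointing down, gripper open.
Joint ranges: [-2.76, 2.76], [-0.86, 1.69], [-1.03, 1.26], [-2.2, 2.34], [-1.47, 1.5], [-3.14, 3.14]. Speed limits (rad/s): [2.57, 2.57, 3.14, 3.14, 3.14, 3.14].

## Interface

Orientations are given as a unit quaternion [w, x, y, z].
In Python, from workcell import env gives the robot as it stands. The module is installed in compiled form; this text tells all that it offers.
- The arm moves only by the tool carry_out, never from a script. Its argument "series" is a list of rows, each an object with "delta_rot": the turn, a rotation vector about the world's x, y, z normalised to -1 to 1, where 1 is 0.1 rad, a list of three; "travel": the shift along the world's x, y, z normalised to -1 to 1, where 1 is 0.025 m, a list of three; "fingers": the closure, from -1 (fully open) to 1 (shut). In form: [{"delta_rot": [ax, ay, az], "travel": [tx, ty, tz], "fingers": fingers}, ...]. A call has 1 to 5 rows; each row shifts and turns the commanded pose from where the row before left it; what a row does not reach is not made up. A row lasts 1/8 s, in which the tool goes at most 62.5 mm and 10.7 degrees, less where a joint would pass 70% of its speed; a pose out of reach is approached as far as the arm can. A call with a number of a shift or a turn outside -1 to 1 is refused whole. A call with a gripper value outside its range is refused whole. The fingers move at their own pace and stop on an object; "squeeze" is the grip in N (left out, the last holds). Time passes only in rows, so rows that do not move let the fingers close. It gives the time, the measured TCP pose, the force, the opening and the grip force at its end, in the units of the state.
- env.get_state(): the state, without advancing time (a new reading comes with each control period).
- env.read_camera(name): name is "scene" or "side" or "wrist"; returns a dict with "color" (480x640x3 uint8, red, green, blue), "fx", "fy", "cx", "cy" (pixels), "world_from_camera" (4x4, takes a point from camera to world coordinates); the wrist camera has in their place "hand_eye" (4x4, takes a point from camera to tool coordinates, whose origin is the TCP and whose axes are the flange's). Camera axes: x right, y up, looking along -z (the intrinsics and any distortion apply to the point x, -y, -z); pixel columns grow to the right and rows downward; lengths in m; the calibration is good to about 2 mm. A picture is of the moment at which its call begins: read the wrist's pose just before it. There is no depth.
- env.hand_in(): hands the job in; it is judged then, once.
The state is a dict: "clock": time; "joint_pos": joint angles; "qvel": joint speeds; "tau": joint torques, N m; "tcp_pos": TCP position; "orientation": TCP orientation; "wrist_force": force on the tool from outside, world axes, zero at the start; "ft_torque": the same for the moment, N m; "finger_gap": finger opening in m; "grip_force": force on a finger pad.
Only numpy, scipy, OpenCV 4.12 (cv2) and the standard library are available. Lean on these libraries where they do the work, as an engineer would, in place of code of your own. Each camera call takes 0.05 s, during which the arm holds its last target. There are 200 camera calls.

## Task

Swing the frosted hinged guard of the black alignment stage all the way up and back onto its stop, gently, without slamming it, and leave it open. Then take the steel square by its red grip, lay it flat on the stage and press its outer corner into the corner of the two blue fences until both of its outer edges lie flush and push firmly against the fences. Finish while still gripping it and pressing it there; leave everything else on the bench undisturbed.

Things in the scene. Friction and masses are not known exactly. Their poses are not given: they have to be found in the camera images.
- stage: black plate 220 x 220 x 10 mm fixed to the bench; origin at the centre of its underside, z up, x towards its hinge side (roughly away from the robot), y to the left. Two hinge posts at its far corners, at x = +102 mm, y = +-103 mm, reach 56 mm above the bench. Not slippery: bearing down on it takes up part of a sideways push.
- far_fence: blue bar fixed on the stage, 15 mm thick, 16 mm high, along the stage's y from y = -85 to +60 mm; its face towards the robot (stage x = +60 mm) is the one to press against. Origin at stage (60, 0, 10) mm, in that face, at the level of the plate top; axes as the stage's.
- side_fence: blue bar fixed on the stage, 15 mm thick, 16 mm high, along the stage's x from x = -85 to +50 mm; its face towards stage -y (at stage y = +70 mm) is the one to press against. Origin at stage (0, 70, 10) mm, in that face, at the level of the plate top; axes as the stage's.
- stage_corner (a point): where the two fence faces would meet on the plate top: stage (60, 70, 10) mm. The fences stop 10 mm short of each other here, leaving a relief gap. Axes as the stage's.
- guard (a joint): angle of the guard, rad: 0 closed (level, 56 mm above the bench, over the fences), 1.75 fully open against its stop (just past upright, leaning away). The stiff hinge leaves it where it is put; lifting takes about 3 N at the handle. It starts closed or a little ajar.
- guard_handle (a point): middle of the guard's yellow handle bar: a round bar 12 mm thick, 100 mm long, parallel to the hinge (stage y), held by legs at its ends 40 mm out from the guard's free edge, in the plane of the guard; 190 mm from the hinge. Can be pinched across from above at any guard angle; the bar turns between the fingers.
- guard_hinge (a point): middle of the guard's hinge axis, at stage (105, 0, 56) mm; the axis runs along the stage's y. The guard is a flat frosted pane in an aluminium frame, 150 mm from hinge to free edge, 180 mm wide, 10 mm thick.
- square: loose L-shaped steel square lying flat, about 0.3 kg; origin on its underside, below the centre of its red grip block (36 mm along x, 22 along y, from 6 to 60 mm up). Thick leg along x: x -85 to +45, y +23 to +45 mm, 14 mm high. Thin leg along y: y -105 to +45, x +17 to +45 mm, 6 mm high. Outer edges: the faces x = +45 and y = +45 mm.
- square_corner (a point): outer corner of the square on its underside, at square (45, 45, 0) mm. Seated, the square's axes are parallel to the stage's: thin leg along the far fence, thick leg along the side fence, square origin at stage (15, 25, 10) mm.
- vial_amber: bystander: amber vial, 32 mm across, 70 mm tall, white cap; origin under its centre
- vial_green: bystander: green glass vial, 32 mm across, 70 mm tall, black cap; origin under its centre
- beaker: bystander: white ceramic cup, 60 mm across, 70 mm tall; origin under its centre
- mouse: bystander: black cordless computer mouse, 100 x 58 x 34 mm; origin under its centre
- slide_box: bystander: blue slide box, 85 x 40 x 32 mm; origin under its centre
- screwdriver: bystander: lying screwdriver with orange handle, 160 mm long; origin near its middle, x towards the tip
- lens_tube: bystander: black lens tube standing upright, 48 mm across, 74 mm tall, aluminium rim; origin under its centre

How it is judged:
On the way, in this order (a step that is already met when the one before it is completed fails the run):
1. the guard is open, resting at its stop (at least 1.68 rad) (value of joint guard above 1.68 rad), for 0.2 s.
2. the square lies flat in the corner and pushes on both fences (value of joint guard above 1.68 rad and contact force between square and far_fence above 1.5 N and contact force between square and side_fence above 1.5 N and contact force between the fingers and square above 2 N and angle between the x axis of square and the x axis of stage, either way round below 0.02 rad and angle between square's own z axis and vertical below 0.03 rad and z of square_corner in the frame of stage_corner between -0.003 and 0.004 m and horizontal distance between square_corner and stage_corner below 0.004 m and linear speed of square below 0.02 m/s), for 0.3 s.
At the end, for the whole second after the job is handed in: guard still open (over 1.68 rad); square gripped (over 2 N), flat on the stage (0.03 rad, 4 mm), within 0.02 rad of parallel to the fences, corner within 4 mm of theirs, pushing each fence with over 1.5 N, at rest; no bystander moved over 30 mm (all of step 2 and not (distance of vial_amber from where it was at the start of the episode above 0.03 m) and not (distance of vial_green from where it was at the start of the episode above 0.03 m) and not (distance of beaker from where it was at the start of the episode above 0.03 m) and not (distance of mouse from where it was at the start of the episode above 0.03 m) and not (distance of slide_box from where it was at the start of the episode above 0.03 m) and not (distance of screwdriver from where it was at the start of the episode above 0.03 m) and not (distance of lens_tube from where it was at the start of the episode above 0.03 m)); the arm keeps its last pose, push and grip.
It fails at once if the guard is slammed against its stop (faster than 1.5 rad/s within the last 0.2 rad) (value of joint guard above 1.55 rad and velocity of joint guard above 1.5 rad/s).
It fails at once if a bystander is displaced by more than 30 mm or knocked over (distance of any of vial_amber, vial_green, beaker, mouse, slide_box, screwdriver, lens_tube from where it was at the start of the episode above 0.03 m or angle between any of vial_amber, vial_green, beaker, mouse, slide_box, lens_tube's own z axis and vertical above 0.5 rad).
It also fails if it takes over 72 s, if anything falls off the work surface, if the arm or the gripper's body presses on something with over 40 N, if the wrist force passes 120 N, or if a joint passes its speed limit or range.

## Working session

There is one attempt and no reset: what is moved stays moved. The work goes in short steps, Python scripts to look and compute and a tool call to move; the robot and the scene stay as the last step left them, time stands still between calls to the robot, and variables do not carry over. Pictures are saved under pics/ and viewed, at most 10 in all, crops included, and the job is handed in when it is done.

Besides the shell and the picture viewer there is one more tool, called in YAML: its name, and indented under it one key for each argument. carry_out: Moves the arm, as the interface text tells. Its arguments: {"type":"object","properties":{"series":{"type":"array","items":{"type":"object","properties":{"delta_rot":{"type":"array","items":{"type":"number"}},"travel":{"type":"array","items":{"type":"number"}},"fingers":{"type":"number"}}}},"squeeze":{"type":"number"}},"required":["series"]}

```bash
mkdir -p pics; cat > h.py <<'E'
import numpy as np,cv2
from workcell import env
from scipy.spatial.transform import Rotation as R
def cam(n):
    s=env.get_state(); c=env.read_camera(n)
    if n=="wrist":
        q=s["orientation"];T=np.eye(4);T[:3,:3]=R.from_quat([q[1],q[2],q[3],q[0]]).as_matrix();T[:3,3]=s["tcp_pos"]
        c["T"]=T@np.array(c["hand_eye"])
    else: c["T"]=np.array(c["world_from_camera"])
    return c
def ray(c,u,v):
    d=np.array([(u-c["cx"])/c["fx"],-(v-c["cy"])/c["fy"],-1.]);T=c["T"];return T[:3,3],T[:3,:3]@d
def onz(c,u,v,z):
    o,d=ray(c,u,v);return o+d*(z-o[2])/d[2]
def tri(l):
    A=np.zeros((3,3));b=np.zeros(3);
    for c,u,v in l:
        o,d=ray(c,u,v);d=d/np.linalg.norm(d);P=np.eye(3)-np.outer(d,d);A+=P;b+=P@o
    x=np.linalg.solve(A,b);e=[np.linalg.norm(np.cross(x-ray(c,u,v)[0],ray(c,u,v)[1]/np.linalg.norm(ray(c,u,v)[1]))) for c,u,v in l]
    return x,e
def proj(c,p):
    T=c["T"];q=T[:3,:3].T@(np.asarray(p)-T[:3,3]);return c["cx"]+c["fx"]*q[0]/-q[2],c["cy"]-c["fy"]*q[1]/-q[2]
def save(c,n): cv2.imwrite("pics/"+n+".png",c["color"][:,:,::-1])
E
python3 - <<'E'
from h import *
import pickle
d={}
for n in("scene","side","wrist"):
    c=cam(n);save(c,n+"0");d[n]=c;print(n,{k:v for k,v in c.items() if k not in("color","T","world_from_camera")},c["T"].round(3).tolist())
pickle.dump(d,open("c0.pkl","wb"))
print(env.get_state())
E
```

```text
scene {'fx': 566.7550957926974, 'fy': 566.7550957926974, 'cx': 331.6882309767699, 'cy': 238.0637145690487} [[-0.507, -0.618, 0.6, 1.456], [0.862, -0.366, 0.352, 0.525], [0.002, 0.696, 0.718, 1.152], [0.0, 0.0, 0.0, 1.0]]
side {'fx': 603.1860265716241, 'fy': 603.1860265716241, 'cx': 314.42812187641596, 'cy': 242.55664640281228} [[0.97, 0.157, -0.183, 0.227], [-0.241, 0.562, -0.791, -1.349], [-0.021, 0.812, 0.583, 1.069], [0.0, 0.0, 0.0, 1.0]]
wrist {'fx': 376.3490615899516, 'fy': 376.3490615899516, 'cx': 322.45560776578344, 'cy': 233.46862266199847, 'hand_eye': array([[-7.48336318e-05,  9.44759472e-01,  3.27764449e-01,
         8.34568785e-02],
       [ 9.99999784e-01, -1.43160957e-04,  6.40967274e-04,
         2.11642791e-04],
       [ 6.52482975e-04,  3.27764427e-01, -9.44759258e-01,
        -1.42543677e-01],
       [ 0.00000000e+00,  0.00000000e+00,  0.00000000e+00,
         1.00000000e+00]])} [[1.0, -0.001, 0.002, 0.575], [-0.0, 0.945, 0.328, 0.083], [-0.002, -0.328, 0.945, 0.373], [0.0, 0.0, 0.0, 1.0]]
{'clock': 0.15, 'joint_pos': array([-1.39589976e-01,  3.13824552e-01,  4.52638501e-02,  1.30362125e+00,
        1.08606005e-05,  1.43120563e+00]), 'qvel': array([-6.63577669e-04, -1.29343396e-03,  4.34414173e-03, -1.36734697e-05,
        2.31214372e-03, -4.50286154e-04]), 'tau': array([ 1.76330479e-03, -4.81067133e+01,  2.98815805e+01,  1.39078675e-02,
       -1.10673584e-04, -5.56924022e-05]), 'tcp_pos': array([5.74620450e-01, 5.27562203e-05, 2.30625409e-01]), 'orientation': array([-5.56558541e-04,  7.07106360e-01,  7.07106863e-01, -4.12628706e-04]), 'wrist_force': array([ 0.25112597, -0.17474731, -0.35196202]), 'ft_torque': array([-0.02106574, -0.02161716, -0.01667181]), 'grip_force': 0.0, 'finger_gap': 0.08559219902915893}
```

View pics/scene0.png

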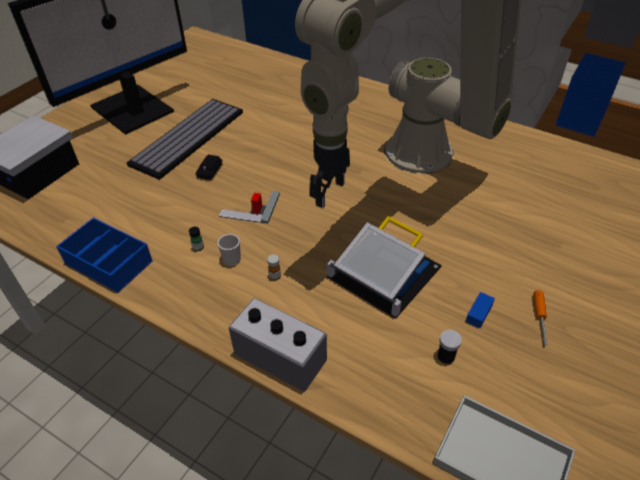

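View pics/side0.png

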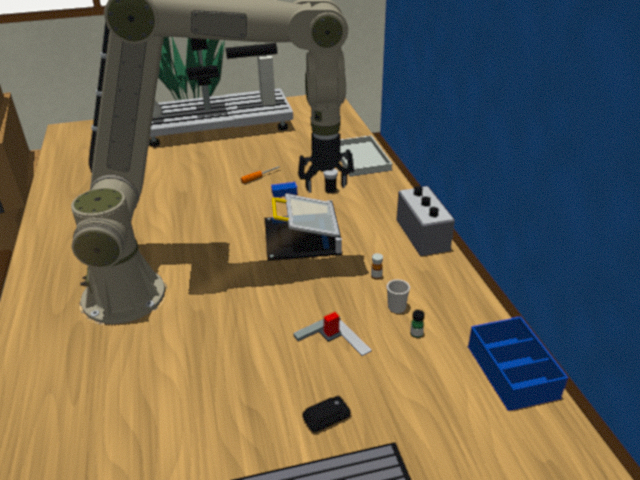

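View pics/wrist0.png

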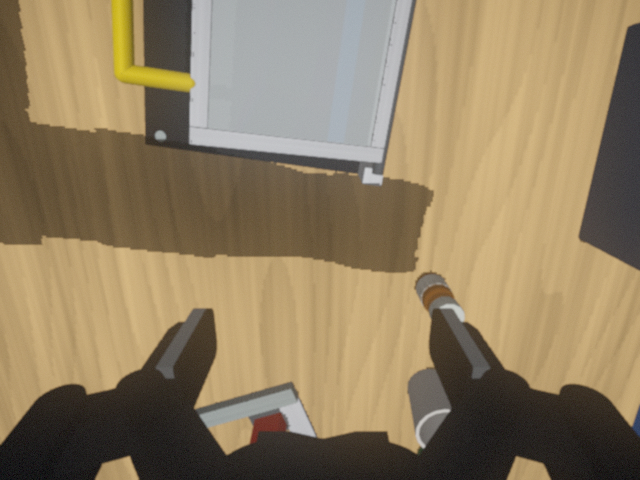

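The scene view shows the stage at about (385,265), its yellow handle at (400,230) and the red grip at (257,203). In the side view the red grip is at (332,325), with the square's corner pointing away from that camera. The wrist view shows the handle end at (125,75).

```bash
cat > m.py <<'E'
from h import *
def mask(c,k):
    h=cv2.cvtColor(c["color"],cv2.COLOR_RGB2HSV).astype(int);H,S,V=h[...,0],h[...,1],h[...,2]
    m={"y":(H>20)&(H<34)&(S>190)&(V>90),"r":((H<6)|(H>174))&(S>180)&(V>60)}[k]
    n,l,s,ce=cv2.connectedComponentsWithStats(m.astype(np.uint8))
    i=1+np.argmax(s[1:,4]);return l==i,s[i],ce[i]
E
python3 - <<'E'
from m import *
import pickle
d=pickle.load(open("c0.pkl","rb"))
for n,c in d.items():
    for k in "yr":
        m,s,ce=mask(c,k);print(n,k,s,ce.round(1))
a,b=d["scene"],d["side"]
ra,rb=mask(a,"r")[2],mask(b,"r")[2]
print("red",tri([(a,*ra),(b,*rb)]))
for n,(x0,y0,x1,y1) in {"scene":(205,170,460,325),"side":(250,180,390,370)}.items():
    im=d[n]["color"][y0:y1,x0:x1,::-1];cv2.imwrite(f"pics/{n}c.png",cv2.resize(im,None,fx=3,fy=3,interpolation=cv2.INTER_CUBIC))
E
```

```text
scene y [379 216  44  31 266] [402.  228.5]
scene r [251 193  11  21 172] [256.2 202.7]
side y [272 198  16  23 155] [277.3 208.4]
side r [324 312  15  24 275] [331.  323.8]
wrist y [ 112    0   62   87 1894] [129.6  49.5]
wrist r [254 438   1   1   1] [254. 438.]
red (array([ 0.50910275, -0.28755529,  0.03163058]), [np.float64(0.0007570958861389452), np.float64(0.0007570958861387431)])
```

View pics/scenec.png

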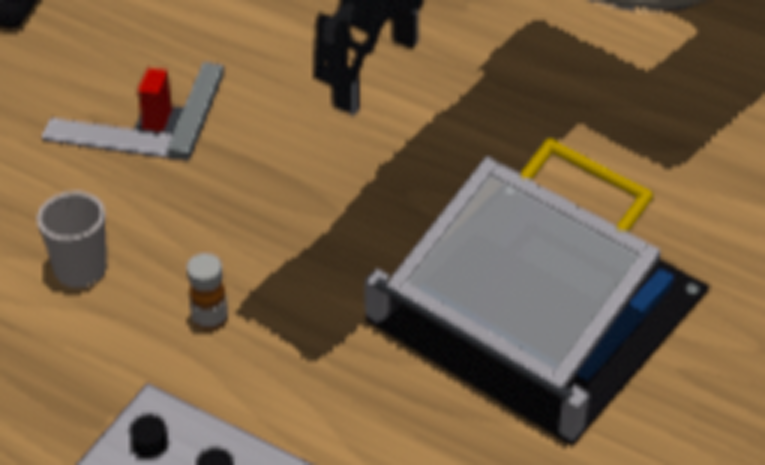

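View pics/sidec.png

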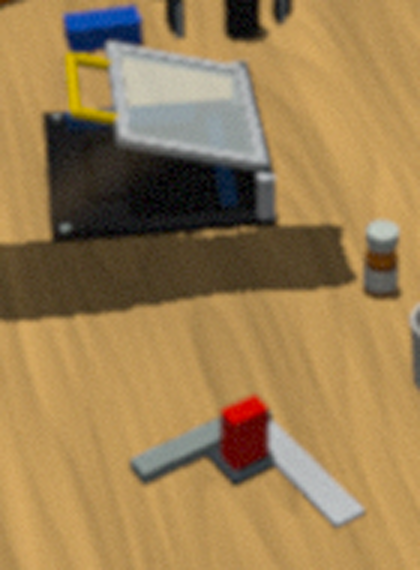

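```bash
python3 - <<'E'
from h import *
import pickle
d=pickle.load(open("c0.pkl","rb"));a,b=d["scene"],d["side"];w=d["wrist"]
A=lambda x,y:(a,205+x/3,170+y/3); B=lambda x,y:(b,250+x/3,180+y/3)
print("h+",tri([A(650,196),B(72,58)])); print("h-",tri([A(550,146),B(76,115),(w,124,76)]),tri([A(550,146),(w,124,76)]))
print("st -x+y",onz(*A(707,290),.01),onz(*B(46,114),.01),tri([A(707,290),B(46,114)]))
print("st -x-y",onz(*B(55,238),.005),onz(w,147,145,.005))
print("st +x-y",onz(*B(273,222),.005),onz(*A(365,322),.005))
print("st +x+y",onz(*A(570,444),.005))
print("free edge -y",tri([A(488,160),B(120,160)]),"+y",tri([A(655,250),B(110,43)]))
print("sq corner",onz(*A(186,157),.003),onz(*A(170,155),.006)," wrist",onz(w,293,384,.014))
print("thick end",onz(*A(222,66),.014),onz(*A(203,64),.014),"B",onz(*B(132,464),.014),onz(*B(147,472),.014))
print("thin end",onz(*A(47,122),.006),onz(*A(43,140),.003),"B",onz(*B(363,508),.006),onz(*B(338,522),.006))
print("redtop",onz(*A(155,73),.06),onz(*B(245,406),.06))
print("redtop tri",tri([A(155,73),B(245,406)]))
print("vial",onz(*A(205,322),0)[:2],"cup",onz(*A(75,285),0)[:2])
E
```

```text
h+ (array([0.46267223, 0.2078203 , 0.10963836]), [np.float64(0.003042083698215789), np.float64(0.0030420836982158507)])
h- (array([0.44648093, 0.10298857, 0.10790074]), [np.float64(0.0035918488193058405), np.float64(0.00249504081331493), np.float64(0.003175721625761959)]) (array([0.4391954 , 0.10202078, 0.09934205]), [np.float64(0.0019440442936851522), np.float64(0.0019440442936852495)])
st -x+y [0.44535965 0.27059287 0.01      ] [0.44091371 0.26058259 0.01      ] (array([0.44156199, 0.26923311, 0.00484204]), [np.float64(0.0006446316732649004), np.float64(0.000644631673264913)])
st -x-y [0.41165854 0.04912309 0.005     ] [0.40604096 0.04549662 0.005     ]
st +x-y [0.62293785 0.01729464 0.005     ] [0.62896816 0.02489259 0.005     ]
st +x+y [0.65568206 0.23821817 0.005     ]
free edge -y (array([0.47579769, 0.05588692, 0.08515315]), [np.float64(0.006553950463467985), np.float64(0.00655395046346792)]) +y (array([0.50905181, 0.23575096, 0.10209758]), [np.float64(0.0011394400293431603), np.float64(0.0011394400293432245)])
sq corner [ 0.53695174 -0.23159311  0.003     ] [ 0.54494445 -0.2444946   0.006     ]  wrist [ 0.53959597 -0.22779239  0.014     ]
thick end [ 0.41911485 -0.26882231  0.014     ] [ 0.4263753  -0.28709416  0.014     ] B [ 0.41596661 -0.28345637  0.014     ] [ 0.42587947 -0.29575431  0.014     ]
thin end [ 0.56851333 -0.37565927  0.006     ] [ 0.58850584 -0.36534694  0.003     ] B [ 0.5865658  -0.37312833  0.006     ] [ 0.56249503 -0.38255898  0.006     ]
redtop [ 0.50245922 -0.28667659  0.06      ] [ 0.51137937 -0.28857302  0.06      ]
redtop tri (array([ 0.50809309, -0.28670899,  0.06147934]), [np.float64(0.0040461621395994005), np.float64(0.0040461621395994)])
vial [ 0.69732096 -0.09901296] cup [ 0.72103367 -0.2246238 ]
```

carry_out:
  series:
    - {"travel": [-0.96, 0.48, 0], "delta_rot": [0, 0, -0.3], "fingers": 0.25}
    - {"travel": [-0.96, 0.48, 0], "delta_rot": [0, 0, -0.3], "fingers": 0.25}
    - {"travel": [-0.96, 0.48, 0], "delta_rot": [0, 0, -0.3], "fingers": 0.25}
    - {"travel": [-0.96, 0.48, 0], "delta_rot": [0, 0, -0.3], "fingers": 0.25}
    - {"travel": [-0.96, 0.48, 0], "delta_rot": [0, 0, -0.3], "fingers": 0.25}

```text
clock: 0.78
tcp_pos: [0.454, 0.0603, 0.231]
orientation: [-0.0, 0.758, 0.652, -0.0]
wrist_force: [0.2, 0.1, 0.1]
finger_gap: 0.032
grip_force: 0.0
```

carry_out:
  series:
    - {"travel": [0, 0, 0], "delta_rot": [0, 0, 0], "fingers": 0.25}
    - {"travel": [0, 0, 0], "delta_rot": [0, 0, 0], "fingers": 0.25}

```text
clock: 1.02
tcp_pos: [0.4557, 0.0598, 0.2314]
orientation: [0.0, 0.758, 0.652, 0.0]
wrist_force: [-0.0, -0.5, 0.2]
finger_gap: 0.0321
grip_force: 0.0
```

```bash
python3 - <<'E'
from m import *
import pickle
c=cam("wrist");save(c,"w1");pickle.dump(c,open("w1.pkl","wb"))
print(env.get_state()["finger_gap"]);print(mask(c,"y")[1:])
E
```

```text
0.03210831887376025
(array([ 287,    0,   70,  178, 4188], dtype=int32), array([306.5730659 ,  83.61723973]))
```

View pics/w1.png

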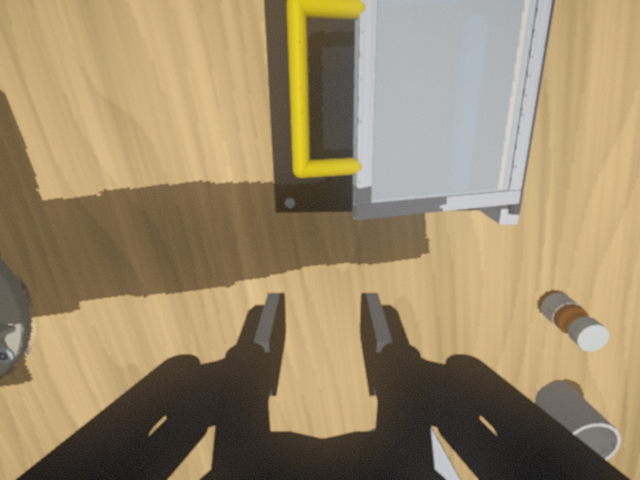

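The wrist view shows the handle bar running from (301,168) to (295,8), and the near stage corner at (275,211).

```bash
python3 - <<'E'
from h import *
import pickle
d=pickle.load(open("c0.pkl","rb"));a,b=d["scene"],d["side"];w=d["wrist"];c=pickle.load(open("w1.pkl","rb"))
print("h-",tri([(w,124,76),(c,301,168)]),tri([(w,124,76),(c,301,168),(a,388.3,218.7)]))
print("h+",tri([(a,421.7,235.3),(c,295,8)]))
for z in(.1,.107,.112):print(z,onz(c,301,168,z),onz(c,295,8,z))
print("corner -x-y",onz(c,275,212,.005),"(z.01)",onz(c,275,210,.01))
p=tri([(w,147,144),(c,275,211)]);print(p)
E
```

```text
h- (array([0.44665925, 0.10096496, 0.11005361]), [np.float64(0.0011173473064306834), np.float64(0.0011173473064307294)]) (array([0.44504452, 0.10244629, 0.10630056]), [np.float64(0.0023469026140554524), np.float64(0.002121541651890329), np.float64(0.003465162852337479)])
h+ (array([0.45778002, 0.20408328, 0.10561037]), [np.float64(0.004270885808017289), np.float64(0.004270885808017198)])
0.1 [0.446382   0.10042948 0.1       ] [0.4596772  0.20145966 0.1       ]
0.107 [0.44694273 0.10150097 0.107     ] [0.45989823 0.19994974 0.107     ]
0.112 [0.44734324 0.10226632 0.112     ] [0.4600561  0.19887123 0.112     ]
corner -x-y [0.40512072 0.04576683 0.005     ] (z.01) [0.40637254 0.04911976 0.01      ]
(array([0.40486031, 0.0461107 , 0.00217013]), [np.float64(4.3660907011260496e-05), np.float64(4.366090701123552e-05)])
```

carry_out:
  series:
    - {"travel": [-0.02, 0.74, -0.4], "delta_rot": [0, 0, 0], "fingers": 0.25}
    - {"travel": [-0.02, 0.74, -0.4], "delta_rot": [0, 0, 0], "fingers": 0.25}
    - {"travel": [-0.02, 0.74, -0.4], "delta_rot": [0, 0, 0], "fingers": 0.25}
    - {"travel": [-0.02, 0.74, -0.4], "delta_rot": [0, 0, 0], "fingers": 0.25}
    - {"travel": [-0.02, 0.74, -0.4], "delta_rot": [0, 0, 0], "fingers": 0.25}

```text
clock: 1.7
tcp_pos: [0.4535, 0.1528, 0.1807]
orientation: [0.0, 0.758, 0.652, -0.0]
wrist_force: [0.1, 0.3, 0.6]
finger_gap: 0.0321
grip_force: 0.0
```

carry_out:
  series:
    - {"travel": [0, 0, -0.74], "delta_rot": [0, 0, 0], "fingers": 0.25}
    - {"travel": [0, 0, -0.74], "delta_rot": [0, 0, 0], "fingers": 0.25}
    - {"travel": [0, 0, -0.74], "delta_rot": [0, 0, 0], "fingers": 0.25}
    - {"travel": [0, 0, -0.74], "delta_rot": [0, 0, 0], "fingers": 0.25}
    - {"travel": [0, 0, -0.74], "delta_rot": [0, 0, 0], "fingers": 0.25}

```text
clock: 2.33
tcp_pos: [0.4535, 0.1522, 0.0879]
orientation: [0.0, 0.758, 0.652, 0.0]
wrist_force: [-0.4, 0.3, -0.7]
finger_gap: 0.0319
grip_force: 0.0
```

carry_out:
  series:
    - {"travel": [0, 0, 0], "delta_rot": [0, 0, 0], "fingers": 1}
    - {"travel": [0, 0, 0], "delta_rot": [0, 0, 0], "fingers": 1}
    - {"travel": [0, 0, 0], "delta_rot": [0, 0, 0], "fingers": 1}
    - {"travel": [0, 0, 0], "delta_rot": [0, 0, 0], "fingers": 1}
  squeeze: 30

```text
clock: 2.82
tcp_pos: [0.4546, 0.1517, 0.0894]
orientation: [0.002, 0.758, 0.652, 0.001]
wrist_force: [3.6, -2.3, -5.4]
finger_gap: 0.011
grip_force: 29.2
```

```bash
python3 - <<'E'
import numpy as np
p=np.linspace(.275,1.775,21)
f=-.19*np.cos(p);z=.19*np.sin(p)
X=np.c_[f*.990,f*-.140,z]
for i,r in enumerate((np.diff(X,axis=0)/.025).round(2)):print(p[i+1].round(3),r.tolist())
E
```

```text
0.35 [0.17, -0.02, 0.54]
0.425 [0.21, -0.03, 0.53]
0.5 [0.25, -0.04, 0.51]
0.575 [0.29, -0.04, 0.49]
0.65 [0.32, -0.05, 0.47]
0.725 [0.36, -0.05, 0.44]
0.8 [0.39, -0.06, 0.41]
0.875 [0.42, -0.06, 0.38]
0.95 [0.45, -0.06, 0.35]
1.025 [0.47, -0.07, 0.31]
1.1 [0.49, -0.07, 0.28]
1.175 [0.51, -0.07, 0.24]
1.25 [0.53, -0.07, 0.2]
1.325 [0.54, -0.08, 0.16]
1.4 [0.55, -0.08, 0.12]
1.475 [0.56, -0.08, 0.08]
1.55 [0.56, -0.08, 0.03]
1.625 [0.56, -0.08, -0.01]
1.7 [0.56, -0.08, -0.05]
1.775 [0.56, -0.08, -0.09]
```

carry_out:
  series:
    - {"travel": [0.17, -0.02, 0.54], "delta_rot": [0, 0, 0], "fingers": 1}
    - {"travel": [0.21, -0.03, 0.53], "delta_rot": [0, 0, 0], "fingers": 1}
    - {"travel": [0.25, -0.04, 0.51], "delta_rot": [0, 0, 0], "fingers": 1}
    - {"travel": [0.29, -0.04, 0.49], "delta_rot": [0, 0, 0], "fingers": 1}
    - {"travel": [0.32, -0.05, 0.47], "delta_rot": [0, 0, 0], "fingers": 1}

```text
clock: 3.45
tcp_pos: [0.4871, 0.1471, 0.153]
orientation: [0.002, 0.758, 0.652, 0.002]
wrist_force: [12.5, -1.3, -14.9]
finger_gap: 0.011
grip_force: 29.1
```

carry_out:
  series:
    - {"travel": [0.36, -0.05, 0.44], "delta_rot": [0, 0, 0], "fingers": 1}
    - {"travel": [0.39, -0.06, 0.41], "delta_rot": [0, 0, 0], "fingers": 1}
    - {"travel": [0.42, -0.06, 0.38], "delta_rot": [0, 0, 0], "fingers": 1}
    - {"travel": [0.45, -0.06, 0.35], "delta_rot": [0, 0, 0], "fingers": 1}
    - {"travel": [0.47, -0.07, 0.31], "delta_rot": [0, 0, 0], "fingers": 1}

```text
clock: 4.08
tcp_pos: [0.5364, 0.1402, 0.1986]
orientation: [-0.0, 0.758, 0.652, -0.001]
wrist_force: [4.9, 0.8, -15.1]
finger_gap: 0.0107
grip_force: 29.1
```

carry_out:
  series:
    - {"travel": [0.49, -0.07, 0.28], "delta_rot": [0, 0, 0], "fingers": 1}
    - {"travel": [0.51, -0.07, 0.24], "delta_rot": [0, 0, 0], "fingers": 1}
    - {"travel": [0.53, -0.07, 0.2], "delta_rot": [0, 0, 0], "fingers": 1}
    - {"travel": [0.54, -0.08, 0.16], "delta_rot": [0, 0, 0], "fingers": 1}
    - {"travel": [0.55, -0.08, 0.12], "delta_rot": [0, 0, 0], "fingers": 1}

```text
clock: 4.7
tcp_pos: [0.6006, 0.1314, 0.2249]
orientation: [-0.001, 0.758, 0.652, -0.001]
wrist_force: [-4.6, 1.8, 2.4]
finger_gap: 0.0108
grip_force: 29.7
```

carry_out:
  series:
    - {"travel": [0.46, -0.06, 0.07], "delta_rot": [0, 0, 0], "fingers": 1}
    - {"travel": [0.4, -0.06, 0.03], "delta_rot": [0, 0, 0], "fingers": 1}
    - {"travel": [0.4, -0.06, 0.02], "delta_rot": [0, 0, 0], "fingers": 1}
    - {"travel": [0.4, -0.06, -0.01], "delta_rot": [0, 0, 0], "fingers": 1}
    - {"travel": [0.2, -0.03, -0.02], "delta_rot": [0, 0, 0], "fingers": 1}

```text
clock: 5.32
tcp_pos: [0.6487, 0.1246, 0.227]
orientation: [0.0, 0.758, 0.652, 0.001]
wrist_force: [-1.2, 1.7, 6.0]
finger_gap: 0.0104
grip_force: 30.9
```

carry_out:
  series:
    - {"travel": [0.25, -0.04, -0.02], "delta_rot": [0, 0, 0], "fingers": 1}
    - {"travel": [0.25, -0.04, -0.03], "delta_rot": [0, 0, 0], "fingers": 1}
    - {"travel": [0.25, -0.04, -0.03], "delta_rot": [0, 0, 0], "fingers": 1}
    - {"travel": [0.25, -0.04, -0.04], "delta_rot": [0, 0, 0], "fingers": 1}
    - {"travel": [0, 0, 0], "delta_rot": [0, 0, 0], "fingers": 1}

```text
clock: 5.95
tcp_pos: [0.6676, 0.1219, 0.2243]
orientation: [-0.004, 0.758, 0.653, -0.003]
wrist_force: [-19.1, 6.9, 12.5]
finger_gap: 0.0107
grip_force: 31.9
```

carry_out:
  series:
    - {"travel": [0, 0, 0], "delta_rot": [0, 0, 0], "fingers": 1}
    - {"travel": [-0.12, 0, 0], "delta_rot": [0, 0, 0], "fingers": 1}
    - {"travel": [0, 0, 0], "delta_rot": [0, 0, 0], "fingers": 0.25}
    - {"travel": [0, 0, 0], "delta_rot": [0, 0, 0], "fingers": 0.25}
    - {"travel": [0, 0, 0], "delta_rot": [0, 0, 0], "fingers": 0.25}

```text
clock: 6.58
tcp_pos: [0.6703, 0.1198, 0.2233]
orientation: [0.0, 0.758, 0.652, -0.0]
wrist_force: [-0.3, -0.8, -0.0]
finger_gap: 0.0321
grip_force: 0.0
```

carry_out:
  series:
    - {"travel": [0, 0, 0.5], "delta_rot": [0, 0, 0], "fingers": 0.25}
    - {"travel": [0, 0, 0.6], "delta_rot": [0, 0, 0], "fingers": 0.25}
    - {"travel": [0, 0, 0.6], "delta_rot": [0, 0, 0], "fingers": 0.25}
    - {"travel": [0, 0, 0.3], "delta_rot": [0, 0, 0], "fingers": 0.25}

```text
clock: 7.08
tcp_pos: [0.6705, 0.1205, 0.2761]
orientation: [0.001, 0.758, 0.652, 0.001]
wrist_force: [-0.6, -0.7, -1.0]
finger_gap: 0.032
grip_force: 0.0
```

carry_out:
  series:
    - {"travel": [-0.8, -0.97, 0.1], "delta_rot": [0, 0, 0], "fingers": -1}
    - {"travel": [-0.8, -0.97, 0.1], "delta_rot": [0, 0, 0], "fingers": -1}
    - {"travel": [-0.8, -0.97, 0], "delta_rot": [0, 0, 0], "fingers": -1}
    - {"travel": [-0.8, -0.97, 0], "delta_rot": [0, 0, 0], "fingers": -1}
    - {"travel": [-0.8, -0.97, 0], "delta_rot": [0, 0, 0], "fingers": -1}

```text
clock: 7.7
tcp_pos: [0.5693, -0.0015, 0.2794]
orientation: [0.0, 0.758, 0.652, 0.0]
wrist_force: [-0.0, 0.5, -0.3]
finger_gap: 0.0857
grip_force: 0.0
```

carry_out:
  series:
    - {"travel": [-0.8, -0.97, 0], "delta_rot": [0, 0, 0], "fingers": -1}
    - {"travel": [-0.8, -0.97, 0], "delta_rot": [0, 0, 0], "fingers": -1}
    - {"travel": [0, 0, 0], "delta_rot": [0, 0, 0], "fingers": -1}
    - {"travel": [0, 0, 0], "delta_rot": [0, 0, 0], "fingers": -1}

```text
clock: 8.2
tcp_pos: [0.5303, -0.0492, 0.2793]
orientation: [0.0, 0.758, 0.652, 0.0]
wrist_force: [-0.2, 0.4, 0.3]
finger_gap: 0.085
grip_force: 0.0
```

```bash
python3 - <<'E'
from m import *
import pickle
d={}
for n in("scene","side","wrist"):
    c=cam(n);d[n]=c
save(d["wrist"],"w2");pickle.dump(d,open("c2.pkl","wb"))
im=d["scene"]["color"][170:330,205:460,::-1];cv2.imwrite("pics/s2.png",cv2.resize(im,None,fx=3,fy=3,interpolation=cv2.INTER_CUBIC))
print(env.get_state()["tcp_pos"])
E
```

```text
[ 0.53032926 -0.04866014  0.27878581]
```

View pics/w2.png

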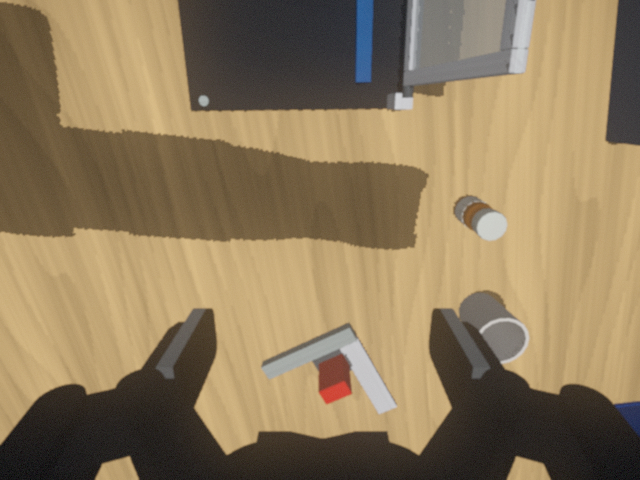

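View pics/s2.png

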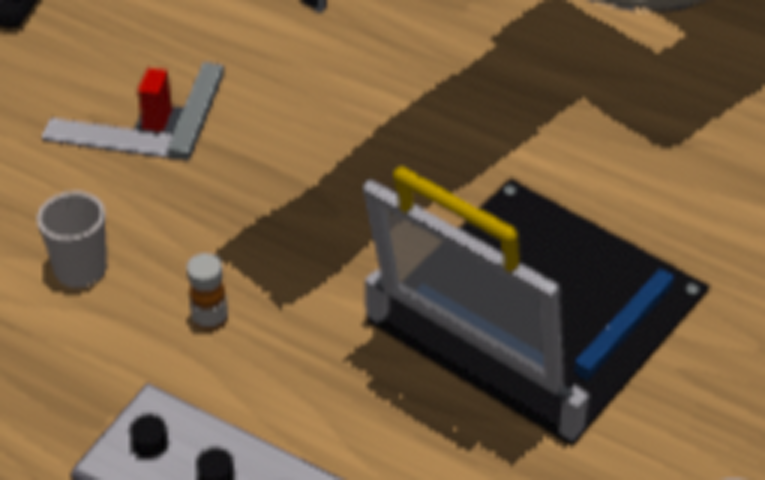

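The wrist view shows the open stage, with the far fence's near end at (357–371,82). The square's corner is at (350,325), its thick leg ends at (263,365) and its thin leg at (385,410). The scene crop shows the guard upright, leaning back, with the square unmoved.

```bash
python3 - <<'E'
from m import *
import pickle
d=pickle.load(open("c2.pkl","rb"));c=d["wrist"]
hsv=cv2.cvtColor(c["color"],cv2.COLOR_RGB2HSV).astype(int);H,S,V=hsv[...,0],hsv[...,1],hsv[...,2]
bl=(H>100)&(H<120)&(S>120)&(V>60)
L=[];Rr=[]
for v in range(2,78):
    u=np.where(bl[v,340:390])[0]+340
    if len(u):L.append(onz(c,u[0]-.5,v,.026)[:2]);Rr.append(onz(c,u[-1]+.5,v,.026)[:2])
for P in(L,Rr):
    vx,vy,x,y=cv2.fitLine(np.array(P,np.float32),cv2.DIST_HUBER,0,.01,.01).ravel();
    if vy<0:vx,vy=-vx,-vy
    print("farfence edge pt",x,y,"yaw",np.arctan2(-vx,vy))
print("fence end",onz(c,357,82.5,.026),onz(c,371,82,.026))
# stage -y edge at z=.01 (dark)
E=[]
for u in range(215,380,5):
    col=V[90:125,u];g=np.diff(col.astype(float));i=np.argmax(g);E.append(onz(c,u,90+i+.5,.005)[:2])
vx,vy,x,y=cv2.fitLine(np.array(E,np.float32),cv2.DIST_HUBER,0,.01,.01).ravel();print("stage -y edge",x,y,"yaw",np.arctan2(vy,vx))
# square
g=(S<60)&(V>70);g[:315]=0;g[420:]=0;g[:,:255]=0;g[:,405:]=0
n,l,s,ce=cv2.connectedComponentsWithStats(g.astype(np.uint8));i=1+np.argmax(s[1:,4]);print(s[1:])
ct=max(cv2.findContours((l==i).astype(np.uint8),0,1)[0],key=cv2.contourArea)
print(cv2.approxPolyDP(ct,3,True)[:,0].tolist())
m,st,ce=mask(c,"r");rc=max(cv2.findContours(m.astype(np.uint8),0,1)[0],key=cv2.contourArea);print("red",cv2.approxPolyDP(rc,2,True)[:,0].tolist())
V2=V.copy();top=m&(V>150);print(top.sum(),np.argwhere(top).mean(0), np.percentile(V[m],[10,50,90]))
E
```

```text
farfence edge pt 0.58250433 0.089486316 yaw -0.13523383
farfence edge pt 0.5975953 0.08244553 yaw -0.14657171
fence end [0.57917554 0.04741538 0.026     ] [0.59274112 0.04583455 0.026     ]
stage -y edge 0.51353604 0.03193254 yaw -0.13708787
[[ 261  324  136   90 3669]]
[[261, 367], [271, 378], [311, 360], [317, 368], [319, 362], [342, 353], [377, 412], [396, 407], [348, 324], [271, 358]]
red [[350, 392], [343, 383], [320, 391], [326, 401]]
315 [392.23809524 334.3968254 ] [203. 207. 209.]
```

```bash
python3 - <<'E'
from m import *
import pickle
d=pickle.load(open("c2.pkl","rb"));c=d["wrist"]
m,st,ce=mask(c,"r");P=np.array([onz(c,x,y,.06)[:2] for y,x in np.argwhere(m)],np.float32)
print("redtop rect",cv2.minAreaRect(P),P.mean(0))
a,b=d["scene"],d["side"]
A=lambda x,y:(a,205+x/3,170+y/3); B=lambda x,y:(b,250+x/3,180+y/3)
print("top tri",tri([A(155,73),B(245,406),(c,*ce)]),tri([B(245,406),(c,*ce)]),tri([A(155,73),(c,*ce)]))
hsv=cv2.cvtColor(c["color"],cv2.COLOR_RGB2HSV).astype(int);g=(hsv[...,1]<60)&(hsv[...,2]>70)
T=[onz(c,u,320+np.argmax(g[320:,u])-.5,0)[:2] for u in range(275,344)]
vx,vy,x,y=cv2.fitLine(np.array(T,np.float32),cv2.DIST_HUBER,0,.01,.01).ravel();print("thick outer",x,y,np.arctan2(vy,vx))
N=[]
for v in range(335,402):
    u=np.where(g[v,330:405])[0][-1]+330.5;N.append(onz(c,u,v,0.003)[:2])
vx,vy,x2,y2=cv2.fitLine(np.array(N,np.float32),cv2.DIST_HUBER,0,.01,.01).ravel();
print("thin outer",x2,y2,np.arctan2(-vx,vy) if vy>0 else np.arctan2(vx,-vy))
print("corner",onz(c,349,324,0))
E
```

```text
redtop rect ((0.5093201398849487, -0.28994321823120117), (0.032437898218631744, 0.01888156123459339), 17.773136138916016) [ 0.50867736 -0.2902295 ]
top tri (array([ 0.50839689, -0.28720354,  0.06209553]), [np.float64(0.004406890695055126), np.float64(0.003759779843715293), np.float64(0.0010012405844768903)]) (array([ 0.50992268, -0.28955703,  0.06105649]), [np.float64(0.001158557803069477), np.float64(0.0011585578030692072)]) (array([ 0.50972803, -0.28100202,  0.06902274]), [np.float64(0.0008394429740174301), np.float64(0.0008394429740174842)])
thick outer 0.4813271 -0.2558905 0.33738413
thin outer 0.56158656 -0.3043999 0.3364193
corner [ 0.53681172 -0.23842007  0.        ]
```

carry_out:
  series:
    - {"travel": [-0.084, -0.968, -0.3], "delta_rot": [0, 0, 0.487], "fingers": -1}
    - {"travel": [-0.084, -0.968, -0.3], "delta_rot": [0, 0, 0.487], "fingers": -1}
    - {"travel": [-0.084, -0.968, -0.3], "delta_rot": [0, 0, 0.487], "fingers": -1}
    - {"travel": [-0.084, -0.968, -0.3], "delta_rot": [0, 0, 0.487], "fingers": -1}
    - {"travel": [-0.084, -0.968, -0.3], "delta_rot": [0, 0, 0.487], "fingers": -1}

```text
clock: 8.98
tcp_pos: [0.5198, -0.1705, 0.2408]
orientation: [-0.0, 0.672, 0.74, 0.0]
wrist_force: [-0.5, -0.2, 0.4]
finger_gap: 0.0851
grip_force: 0.0
```

carry_out:
  series:
    - {"travel": [-0.084, -0.968, -0.3], "delta_rot": [0, 0, 0.487], "fingers": -1}
    - {"travel": [-0.084, -0.968, -0.3], "delta_rot": [0, 0, 0.487], "fingers": -1}
    - {"travel": [-0.084, -0.968, -0.3], "delta_rot": [0, 0, 0.487], "fingers": -1}
    - {"travel": [-0.084, -0.968, -0.3], "delta_rot": [0, 0, 0.487], "fingers": -1}
    - {"travel": [-0.084, -0.968, -0.3], "delta_rot": [0, 0, 0.487], "fingers": -1}

```text
clock: 9.6
tcp_pos: [0.5094, -0.2915, 0.2033]
orientation: [-0.0, 0.577, 0.816, 0.0]
wrist_force: [0.2, 0.3, 0.3]
finger_gap: 0.0852
grip_force: 0.0
```

carry_out:
  series:
    - {"travel": [0, 0, -0.8], "delta_rot": [0, 0, 0], "fingers": -1}
    - {"travel": [0, 0, -0.8], "delta_rot": [0, 0, 0], "fingers": -1}
    - {"travel": [0, 0, -0.8], "delta_rot": [0, 0, 0], "fingers": -1}
    - {"travel": [0, 0, -0.8], "delta_rot": [0, 0, 0], "fingers": -1}
    - {"travel": [0, 0, 0], "delta_rot": [0, 0, 0], "fingers": -1}

```text
clock: 10.22
tcp_pos: [0.5082, -0.29, 0.1219]
orientation: [-0.002, 0.578, 0.816, 0.0]
wrist_force: [-0.3, 1.2, 0.8]
finger_gap: 0.0854
grip_force: 0.0
```

```bash
python3 - <<'E'
from m import *
c=cam("wrist");save(c,"w3");s=env.get_state();print(s["tcp_pos"],s["orientation"],mask(c,"r")[1:])
E
```

```text
[ 0.50884064 -0.29055052  0.12317584] [-8.89608185e-04  5.78139861e-01  8.15937191e-01  9.91573823e-05] (array([ 295,  215,   59,   57, 1839], dtype=int32), array([324.52528548, 244.45568244]))
```

View pics/w3.png

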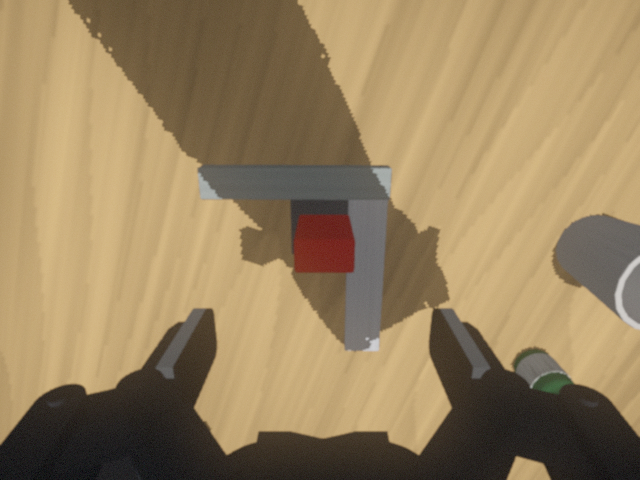

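The wrist view shows the square aligned with the tool, with the red grip centred at (324,244).

carry_out:
  series:
    - {"travel": [0.01, 0, -0.8], "delta_rot": [0, 0, 0], "fingers": -1}
    - {"travel": [0, 0, -0.8], "delta_rot": [0, 0, 0], "fingers": -1}
    - {"travel": [0, 0, -0.8], "delta_rot": [0, 0, 0], "fingers": -1}
    - {"travel": [0, 0, -0.8], "delta_rot": [0, 0, 0], "fingers": -1}
    - {"travel": [0, 0, -0.76], "delta_rot": [0, 0, 0], "fingers": -1}

```text
clock: 10.9
tcp_pos: [0.5103, -0.2918, 0.0255]
orientation: [0.001, 0.578, 0.816, 0.0]
wrist_force: [0.4, 0.2, -0.2]
finger_gap: 0.0854
grip_force: 0.0
```

carry_out:
  series:
    - {"travel": [0, 0, 0], "delta_rot": [0, 0, 0], "fingers": 1}
    - {"travel": [0, 0, 0], "delta_rot": [0, 0, 0], "fingers": 1}
    - {"travel": [0, 0, 0], "delta_rot": [0, 0, 0], "fingers": 1}
    - {"travel": [0, 0, 0], "delta_rot": [0, 0, 0], "fingers": 1}
    - {"travel": [0, 0, 0], "delta_rot": [0, 0, 0], "fingers": 1}
  squeeze: 60

```text
clock: 11.52
tcp_pos: [0.5101, -0.2921, 0.0264]
orientation: [0.002, 0.578, 0.816, -0.0]
wrist_force: [0.2, 0.6, 6.1]
finger_gap: 0.0349
grip_force: 62.1
```

carry_out:
  series:
    - {"travel": [0, 0, 0.5], "delta_rot": [0, 0, 0], "fingers": 1}
    - {"travel": [0, 0, 0.8], "delta_rot": [0, 0, 0], "fingers": 1}
    - {"travel": [0, 0, 0.9], "delta_rot": [0, 0, 0], "fingers": 1}
    - {"travel": [0, 0, 0.8], "delta_rot": [0, 0, 0], "fingers": 1}

```text
clock: 12.02
tcp_pos: [0.5087, -0.2909, 0.1007]
orientation: [-0.0, 0.579, 0.816, 0.0]
wrist_force: [-0.3, 0.1, -2.8]
finger_gap: 0.035
grip_force: 60.9
```

carry_out:
  series:
    - {"travel": [0.045, 0.884, 0], "delta_rot": [0, 0, -0.24], "fingers": 1}
    - {"travel": [0.045, 0.884, 0], "delta_rot": [0, 0, -0.24], "fingers": 1}
    - {"travel": [0.045, 0.884, 0], "delta_rot": [0, 0, -0.24], "fingers": 1}
    - {"travel": [0.045, 0.884, 0], "delta_rot": [0, 0, -0.24], "fingers": 1}
    - {"travel": [0.045, 0.884, 0], "delta_rot": [0, 0, -0.24], "fingers": 1}

```text
clock: 12.65
tcp_pos: [0.5142, -0.1798, 0.0999]
orientation: [-0.0, 0.627, 0.779, 0.0]
wrist_force: [-0.2, -0.2, -3.5]
finger_gap: 0.0358
grip_force: 61.0
```

carry_out:
  series:
    - {"travel": [0.045, 0.884, 0], "delta_rot": [0, 0, -0.24], "fingers": 1}
    - {"travel": [0.045, 0.884, 0], "delta_rot": [0, 0, -0.24], "fingers": 1}
    - {"travel": [0.045, 0.884, 0], "delta_rot": [0, 0, -0.24], "fingers": 1}
    - {"travel": [0.045, 0.884, 0], "delta_rot": [0, 0, -0.24], "fingers": 1}
    - {"travel": [0.045, 0.884, 0], "delta_rot": [0, 0, -0.24], "fingers": 1}

```text
clock: 13.28
tcp_pos: [0.5197, -0.0694, 0.1]
orientation: [-0.0, 0.672, 0.74, -0.0]
wrist_force: [0.5, -0.2, -3.6]
finger_gap: 0.0357
grip_force: 61.0
```

carry_out:
  series:
    - {"travel": [0.045, 0.884, 0], "delta_rot": [0, 0, -0.24], "fingers": 1}
    - {"travel": [0.045, 0.884, 0], "delta_rot": [0, 0, -0.24], "fingers": 1}
    - {"travel": [0.045, 0.884, 0], "delta_rot": [0, 0, -0.24], "fingers": 1}
    - {"travel": [0.045, 0.884, 0], "delta_rot": [0, 0, -0.24], "fingers": 1}
    - {"travel": [0.045, 0.884, 0], "delta_rot": [0, 0, -0.24], "fingers": 1}

```text
clock: 13.9
tcp_pos: [0.5253, 0.041, 0.1]
orientation: [-0.0, 0.715, 0.699, -0.0]
wrist_force: [-0.1, 0.8, -2.6]
finger_gap: 0.0351
grip_force: 60.9
```

carry_out:
  series:
    - {"travel": [0.045, 0.884, 0], "delta_rot": [0, 0, -0.24], "fingers": 1}
    - {"travel": [0.045, 0.884, 0], "delta_rot": [0, 0, -0.24], "fingers": 1}
    - {"travel": [0.045, 0.884, 0], "delta_rot": [0, 0, -0.24], "fingers": 1}
    - {"travel": [0.045, 0.884, 0], "delta_rot": [0, 0, -0.24], "fingers": 1}
    - {"travel": [0, 0, 0], "delta_rot": [0, 0, 0], "fingers": 1}

```text
clock: 14.52
tcp_pos: [0.5299, 0.1298, 0.0999]
orientation: [-0.0, 0.747, 0.665, -0.0]
wrist_force: [-0.3, -0.5, -3.0]
finger_gap: 0.035
grip_force: 60.9
```

```bash
python3 - <<'E'
from m import *
import pickle
c=cam("wrist");save(c,"w4");s=env.get_state();print(s["tcp_pos"],s["orientation"],s["wrist_force"])
pickle.dump(c,open("w4.pkl","wb"))
E
```

```text
[0.52988133 0.12898953 0.09981932] [-9.91457570e-05  7.47365219e-01  6.64413307e-01 -4.20667368e-04] [-0.94505932 -0.87878015 -3.4033478 ]
```

View pics/w4.png

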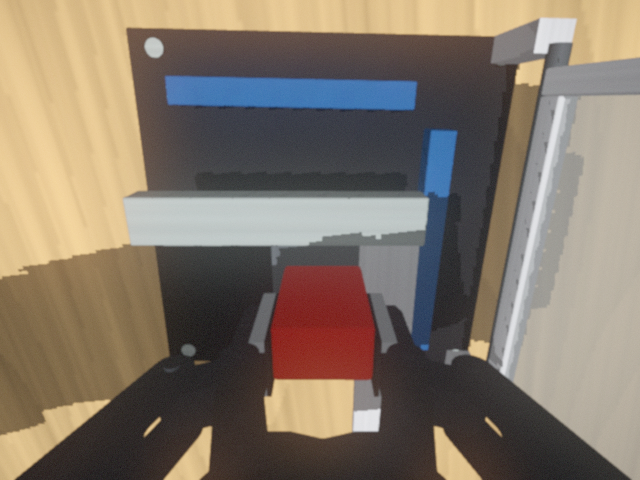

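The wrist view shows the square held over the stage, nearly parallel to it. The side fence's face edge runs (167,103)–(415,109), the far fence is at u≈420, and the thick leg's outer edge is at v≈192.

```bash
python3 - <<'E'
from m import *
import pickle
c=pickle.load(open("w4.pkl","rb"))
hsv=cv2.cvtColor(c["color"],cv2.COLOR_RGB2HSV).astype(int);H,S,V=hsv[...,0],hsv[...,1],hsv[...,2]
bl=(H>98)&(H<125)&(S>120)&(V>50)
def fit(px,z,n):
    P=np.array([onz(c,u,v,z)[:2] for u,v in px],np.float32);vx,vy,x,y=cv2.fitLine(P,cv2.DIST_HUBER,0,.01,.01).ravel()
    a=np.arctan2(vy,vx);a=(a+np.pi/2)%np.pi-np.pi/2
    if abs(a)>.8:a-=np.sign(a)*np.pi/2
    print(n,"yaw",a.round(4),"pt",x.round(4),y.round(4));return np.array([x,y]),a
s,a1=fit([(u,70+np.where(bl[70:120,u])[0][-1]+.5) for u in range(172,410,3)],.01,"side face")
f,a2=fit([(np.where(bl[v,395:470])[0][0]+394.5,v) for v in range(140,190)],.01,"far face ")
fr,_=fit([(np.where(bl[v,395:470])[0][-1]+395.5,v) for v in range(200,320,3)],.026,"far back")
z0=.0735
g=(S<70)&(V>110)
t,a3=fit([(u,180+np.argmax(g[180:230,u])-.5) for u in range(150,420,3)],z0,"thick outer")
k=onz(c,427,193,z0)[:2];print("corner sq",k)
yaw=-.139;ex=np.array([np.cos(yaw),np.sin(yaw)]);ey=np.array([-ex[1],ex[0]])
print("gap to side",(s-k)@ey,"gap to far",(f-k)@ex)
tc=np.array([.52988,.12899]);print("corner rel tcp now",(k-tc),"tool yaw -.1175")
E
```

```text
side face yaw -0.1401 pt 0.5209 0.2122
far face  yaw -0.1148 pt 0.5952 0.1676
far back yaw -0.1421 pt 0.6006 0.1095
thick outer yaw -0.136 pt 0.5252 0.175
corner sq [0.58280723 0.16841266]
gap to side 0.03477306651764599 gap to far 0.012365724003910297
corner rel tcp now [0.05292723 0.03942266] tool yaw -.1175
```

carry_out:
  series:
    - {"travel": [0, 0, -0.6], "delta_rot": [0, 0, -0.05], "fingers": 1}
    - {"travel": [0, 0, -0.6], "delta_rot": [0, 0, -0.05], "fingers": 1}
    - {"travel": [0, 0, -0.6], "delta_rot": [0, 0, -0.06], "fingers": 1}
    - {"travel": [0, 0, -0.6], "delta_rot": [0, 0, -0.06], "fingers": 1}
    - {"travel": [0, 0, 0], "delta_rot": [0, 0, 0], "fingers": 1}

```text
clock: 15.2
tcp_pos: [0.5294, 0.1283, 0.0382]
orientation: [-0.001, 0.755, 0.655, -0.001]
wrist_force: [-0.1, 0.2, -3.0]
finger_gap: 0.0354
grip_force: 60.9
```

carry_out:
  series:
    - {"travel": [0, 0, -0.1], "delta_rot": [0, 0, 0], "fingers": 1}
    - {"travel": [0, 0, 0], "delta_rot": [0, 0, 0], "fingers": 1}
    - {"travel": [0, 0, 0], "delta_rot": [0, 0, 0], "fingers": 1}

```text
clock: 15.58
tcp_pos: [0.5307, 0.1287, 0.0378]
orientation: [0.0, 0.755, 0.656, 0.0]
wrist_force: [-0.1, -0.2, -3.0]
finger_gap: 0.0353
grip_force: 60.9
```

carry_out:
  series:
    - {"travel": [0, 0, -0.06], "delta_rot": [0, 0, 0], "fingers": 1}
    - {"travel": [0, 0, 0], "delta_rot": [0, 0, 0], "fingers": 1}
    - {"travel": [0, 0, 0], "delta_rot": [0, 0, 0], "fingers": 1}

```text
clock: 15.95
tcp_pos: [0.5309, 0.1287, 0.0364]
orientation: [0.0, 0.755, 0.656, 0.0]
wrist_force: [-0.1, 0.0, 3.0]
finger_gap: 0.0354
grip_force: 61.7
```

carry_out:
  series:
    - {"travel": [0.042, 0.297, 0], "delta_rot": [0, 0, 0], "fingers": 1}
    - {"travel": [0.042, 0.297, 0], "delta_rot": [0, 0, 0], "fingers": 1}
    - {"travel": [0.042, 0.297, 0], "delta_rot": [0, 0, 0], "fingers": 1}
    - {"travel": [0.042, 0.297, 0], "delta_rot": [0, 0, 0], "fingers": 1}
    - {"travel": [0, 0, 0], "delta_rot": [0, 0, 0], "fingers": 1}

```text
clock: 16.58
tcp_pos: [0.5354, 0.1594, 0.0364]
orientation: [0.0, 0.755, 0.656, 0.001]
wrist_force: [-0.0, -1.6, 5.9]
finger_gap: 0.0353
grip_force: 62.0
```

carry_out:
  series:
    - {"travel": [0.13, -0.018, 0], "delta_rot": [0, 0, 0], "fingers": 1}
    - {"travel": [0.13, -0.018, 0], "delta_rot": [0, 0, 0], "fingers": 1}
    - {"travel": [0.13, -0.018, 0], "delta_rot": [0, 0, 0], "fingers": 1}
    - {"travel": [0, 0, 0], "delta_rot": [0, 0, 0], "fingers": 1}

```text
clock: 17.08
tcp_pos: [0.5428, 0.1586, 0.0365]
orientation: [-0.002, 0.755, 0.656, -0.0]
wrist_force: [-6.5, 2.4, 11.4]
finger_gap: 0.0351
grip_force: 62.9
```

carry_out:
  series:
    - {"travel": [0, 0, 0.03], "delta_rot": [0, 0, 0], "fingers": 1}
    - {"travel": [0.1, -0.014, 0], "delta_rot": [0, 0, 0], "fingers": 1}
    - {"travel": [0, 0, 0], "delta_rot": [0, 0, 0], "fingers": 1}

```text
clock: 17.45
tcp_pos: [0.5465, 0.1574, 0.0365]
orientation: [-0.001, 0.755, 0.656, 0.0]
wrist_force: [-3.3, 3.1, 4.1]
finger_gap: 0.0352
grip_force: 61.8
```

carry_out:
  series:
    - {"travel": [0.1, -0.014, 0], "delta_rot": [0, 0, 0], "fingers": 1}
    - {"travel": [0, 0, 0], "delta_rot": [0, 0, 0], "fingers": 1}

```text
clock: 17.7
tcp_pos: [0.5472, 0.1572, 0.0366]
orientation: [-0.002, 0.755, 0.656, -0.001]
wrist_force: [-8.3, 2.6, 9.7]
finger_gap: 0.0351
grip_force: 62.3
```

carry_out:
  series:
    - {"travel": [0.02, 0.12, 0], "delta_rot": [0, 0, 0], "fingers": 1}
    - {"travel": [0.02, 0.12, 0], "delta_rot": [0, 0, 0], "fingers": 1}
    - {"travel": [0, 0, 0], "delta_rot": [0, 0, 0], "fingers": 1}

```text
clock: 18.08
tcp_pos: [0.5474, 0.1592, 0.0366]
orientation: [0.001, 0.756, 0.655, -0.004]
wrist_force: [-11.7, -11.5, 13.6]
finger_gap: 0.0351
grip_force: 63.0
```

carry_out:
  series:
    - {"travel": [0.05, 0.08, 0], "delta_rot": [0, 0, 0], "fingers": 1}
    - {"travel": [0, 0, 0], "delta_rot": [0, 0, 0], "fingers": 1}

```text
clock: 18.32
tcp_pos: [0.5475, 0.1598, 0.0368]
orientation: [0.001, 0.756, 0.654, -0.006]
wrist_force: [-15.4, -15.4, 18.5]
finger_gap: 0.0351
grip_force: 63.7
```

carry_out:
  series:
    - {"travel": [0, 0, 0.04], "delta_rot": [0, 0, 0], "fingers": 1}
    - {"travel": [0.03, 0.04, 0], "delta_rot": [0, 0, 0], "fingers": 1}
    - {"travel": [0, 0, 0], "delta_rot": [0, 0, 0], "fingers": 1}
    - {"travel": [0, 0, 0], "delta_rot": [0, 0, 0], "fingers": 1}

```text
clock: 18.82
tcp_pos: [0.5478, 0.1616, 0.0369]
orientation: [0.0, 0.756, 0.655, -0.006]
wrist_force: [-13.4, -12.4, 12.1]
finger_gap: 0.0352
grip_force: 63.0
```

```bash
python3 - <<'E'
from m import *
c=cam("wrist");save(c,"w5");s=env.get_state();print(s["tcp_pos"],s["orientation"],s["wrist_force"],s["ft_torque"])
hsv=cv2.cvtColor(c["color"],cv2.COLOR_RGB2HSV).astype(int);H,S,V=hsv[...,0],hsv[...,1],hsv[...,2]
bl=(H>98)&(H<125)&(S>120)&(V>50);g=(S<70)&(V>75)
for u in (100,150,200,250,300,350,380,400):
    b=np.where(bl[:230,u])[0];k=np.where(g[:230,u])[0];print(u,"blue",b[[0,-1]] if len(b) else None,"grey",k[[0,-1]] if len(k) else None)
for v in range(130,330,20):
    b=np.where(bl[v,360:480])[0]+360;k=np.where(g[v,330:460])[0]+330;print(v,"blue",b[[0,-1]] if len(b) else None,"grey",k[[0,-1]] if len(k) else None)
q=s["orientation"];M=R.from_quat([q[1],q[2],q[3],q[0]]).as_matrix();print(M.round(4))
E
```

```text
[0.54782247 0.16158952 0.03687778] [ 4.32833218e-05  7.55944077e-01  6.54612876e-01 -5.52566290e-03] [-13.83827069 -11.87479757  12.86054262] [-2.30237558  2.35663522 -0.1558176 ]
100 blue [160 195] grey [111 225]
150 blue [159 195] grey [108 229]
200 blue [159 194] grey [108 229]
250 blue [159 194] grey [107 229]
300 blue [159 194] grey [109 229]
350 blue [157 194] grey [105 229]
380 blue [156 194] grey [110 229]
400 blue [158 194] grey [107 229]
130 blue None grey [330 458]
150 blue None grey [330 376]
170 blue [360 407] grey [409 409]
190 blue [360 406] grey [408 419]
210 blue [432 452] grey [330 428]
230 blue [428 461] grey [330 426]
250 blue [426 458] grey [330 419]
270 blue [423 456] grey [361 417]
290 blue [420 454] grey [366 415]
310 blue [415 451] grey [374 413]
[[ 0.1429  0.9897 -0.0083]
 [ 0.9897 -0.143  -0.0073]
 [-0.0084 -0.0072 -0.9999]]
```

```bash
python3 - <<'E'
import cv2,numpy as np
im=cv2.imread("pics/w5.png")
for v in (215,235,255,285,310): print(v,[(u,im[v,u].tolist()) for u in range(408,440,2)])
for u in (130,200,300,390): print(u,[(v,im[v,u].tolist()) for v in range(190,204,2)])
E
```

```text
215 [(408, [197, 198, 189]), (410, [197, 197, 188]), (412, [198, 199, 188]), (414, [199, 200, 190]), (416, [197, 198, 189]), (418, [196, 196, 187]), (420, [198, 200, 189]), (422, [197, 198, 188]), (424, [197, 200, 190]), (426, [146, 145, 136]), (428, [95, 71, 58]), (430, [94, 68, 45]), (432, [94, 66, 50]), (434, [93, 70, 50]), (436, [94, 68, 46]), (438, [88, 61, 44])]
235 [(408, [115, 114, 108]), (410, [116, 117, 111]), (412, [113, 114, 108]), (414, [114, 114, 109]), (416, [114, 112, 107]), (418, [116, 113, 109]), (420, [112, 114, 110]), (422, [112, 113, 107]), (424, [110, 107, 102]), (426, [96, 77, 62]), (428, [98, 72, 51]), (430, [99, 71, 50]), (432, [100, 72, 52]), (434, [103, 73, 53]), (436, [100, 70, 51]), (438, [98, 69, 49])]
255 [(408, [139, 136, 136]), (410, [139, 135, 135]), (412, [136, 134, 135]), (414, [139, 136, 134]), (416, [141, 138, 136]), (418, [117, 110, 105]), (420, [87, 64, 44]), (422, [88, 68, 49]), (424, [87, 64, 47]), (426, [98, 71, 52]), (428, [104, 76, 53]), (430, [103, 73, 55]), (432, [101, 68, 46]), (434, [102, 72, 49]), (436, [97, 71, 46]), (438, [100, 72, 
[... 696 characters left out ...]
(438, [96, 62, 41])]
130 [(190, [177, 122, 70]), (192, [177, 124, 72]), (194, [170, 116, 71]), (196, [134, 117, 104]), (198, [181, 181, 174]), (200, [199, 200, 192]), (202, [201, 202, 193])]
200 [(190, [183, 128, 82]), (192, [180, 126, 77]), (194, [171, 120, 76]), (196, [130, 120, 105]), (198, [181, 181, 172]), (200, [202, 202, 194]), (202, [204, 203, 194])]
300 [(190, [179, 123, 72]), (192, [181, 124, 76]), (194, [169, 119, 79]), (196, [130, 117, 106]), (198, [175, 174, 166]), (200, [200, 201, 193]), (202, [201, 201, 193])]
390 [(190, [181, 124, 75]), (192, [182, 125, 75]), (194, [164, 118, 80]), (196, [118, 112, 104]), (198, [166, 166, 157]), (200, [196, 197, 189]), (202, [198, 199, 190])]
```

carry_out:
  series:
    - {"travel": [0.05, 0.05, 0.02], "delta_rot": [0, 0, 0], "fingers": 1}
    - {"travel": [0.05, 0.05, 0.01], "delta_rot": [0, 0, 0], "fingers": 1}
    - {"travel": [0, 0, 0], "delta_rot": [0, 0, 0], "fingers": 1}
    - {"travel": [0, 0, 0], "delta_rot": [0, 0, 0], "fingers": 1}
    - {"travel": [0, 0, 0], "delta_rot": [0, 0, 0], "fingers": 1}

```text
clock: 19.5
tcp_pos: [0.548, 0.1623, 0.0372]
orientation: [0.0, 0.756, 0.654, -0.008]
wrist_force: [-17.9, -17.3, 15.9]
finger_gap: 0.0355
grip_force: 63.4
```

carry_out:
  series:
    - {"travel": [0, 0, 0], "delta_rot": [0.15, -0.15, 0], "fingers": 1}
    - {"travel": [0, 0, 0], "delta_rot": [0, 0, 0], "fingers": 1}
    - {"travel": [0, 0, 0], "delta_rot": [0, 0, 0], "fingers": 1}
    - {"travel": [0, 0, 0], "delta_rot": [0, 0, 0], "fingers": 1}

```text
clock: 20.0
tcp_pos: [0.5481, 0.1629, 0.0364]
orientation: [-0.001, 0.756, 0.655, 0.002]
wrist_force: [-15.9, -15.6, 10.3]
finger_gap: 0.0352
grip_force: 63.0
```

```bash
python3 - <<'E'
from m import *
c=cam("wrist");save(c,"w6");s=env.get_state();print(s["tcp_pos"],s["wrist_force"],s["ft_torque"],s["qvel"].round(3),s["finger_gap"])
q=s["orientation"];M=R.from_quat([q[1],q[2],q[3],q[0]]).as_matrix();print(M.round(4), np.arctan2(M[1,1],M[0,1]))
im=c["color"][:,:,::-1]
for v in (215,255,285,310): print(v,[(u,im[v,u].tolist()) for u in range(410,430,2)])
for u in (130,200,300,390): print(u,[(v,im[v,u].tolist()) for v in range(190,204,2)])
y=cam("scene");print(mask(y,"y")[1:],mask(y,"r")[1:])
E
```

```text
[0.54812018 0.1628233  0.03638688] [-15.70913981 -15.64420734  10.84806349] [-3.23042346  3.05897899  0.29707759] [-0.001 -0.002 -0.001  0.001 -0.001  0.002] 0.035298737973271155
[[ 0.1425  0.9898  0.0024]
 [ 0.9898 -0.1425  0.0047]
 [ 0.005   0.0017 -1.    ]] -0.1430051857053318
215 [(410, [197, 199, 190]), (412, [198, 199, 190]), (414, [198, 201, 190]), (416, [199, 200, 191]), (418, [198, 199, 190]), (420, [197, 198, 190]), (422, [199, 201, 192]), (424, [194, 195, 186]), (426, [145, 140, 131]), (428, [93, 71, 52])]
255 [(410, [139, 137, 134]), (412, [140, 137, 135]), (414, [139, 137, 135]), (416, [137, 134, 132]), (418, [103, 90, 87]), (420, [90, 67, 52]), (422, [89, 68, 54]), (424, [90, 69, 52]), (426, [100, 73, 55]), (428, [101, 74, 55])]
285 [(410, [136, 135, 133]), (412, [140, 138, 137]), (414, [133, 128, 128]), (416, [95, 81, 71]), (418, [87, 63, 51]), (420, [87, 65, 46]), (422, [92, 63, 46]), (424, [102, 70, 51]), (426, [101, 72, 48]), (428, [104, 72, 51])]
310 [(410, [135, 131, 131]), (412, [131, 127, 125]), (414, [90, 72, 59]), (416, [83, 59, 44]), (418, [81, 53, 40]), (420
[... 244 characters left out ...]
 (202, [198, 199, 190])]
200 [(190, [181, 124, 80]), (192, [182, 126, 80]), (194, [180, 126, 80]), (196, [181, 126, 79]), (198, [167, 125, 91]), (200, [187, 185, 176]), (202, [203, 202, 194])]
300 [(190, [181, 127, 79]), (192, [181, 126, 76]), (194, [180, 126, 76]), (196, [179, 124, 78]), (198, [169, 143, 125]), (200, [195, 195, 186]), (202, [202, 203, 194])]
390 [(190, [180, 125, 72]), (192, [184, 128, 80]), (194, [181, 127, 78]), (196, [176, 120, 71]), (198, [159, 143, 128]), (200, [193, 195, 186]), (202, [200, 200, 193])]
(array([336, 226,  41,  24, 217], dtype=int32), array([356.49769585, 237.60829493])) (array([391, 259,   7,  17,  71], dtype=int32), array([393.95774648, 266.57746479]))
```

```bash
python3 -c "
from h import *
print(env.hand_in())"
```

```text
the job is handed in; nothing more can be done
None
```

I handed the job in with the guard open on its stop and the square gripped, flat and flush, pressing into the two fences at about 15 N each way (wrist reading, including plate friction); no verdict came back.

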